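# Press a tin into the spring-loaded dispenser

## Robot

A 6-joint arm with a two-finger parallel gripper is mounted at the origin on a cart in front of the work surface, level with it; the furniture and walls round the work are solid. World frame = base frame: x ahead of the robot, y to its left, z up, the work surface at z = 0. Lengths are in m, angles in degrees, forces in N, time in s.
With the tool pointing down it reaches from about 0.375 to 0.75 m from the base axis. Payload 9 kg.
Tool frame: the origin (TCP) lies where the fingers leave the gripper's body, on its centre line; the fingertips stand 73 mm ahead of it and the grasp point (between the pads) lies 54 mm ahead of it (robot.tip_reach is the distance from the TCP to the fingertips, in m); z points along the fingers, y is the line along which they close (so a half turn about z gives the same grasp; the last joint's range is limited). The gripper opens to 85 mm and grips with 20 to 120 N. Pads are 22 mm wide; open, the fingers measure 114 mm over their backs; the gripper's body (76 mm by 85 mm) begins 54 mm behind the grasp point. The pads swing forward as they close: fully open they stand 13 mm farther back than shut.
Start: joints at [59.891, 5.964, 5.575, 89.605, 0, 77.527], TCP at [0.182, 0.572, 0.304] pointing down, gripper open.
Joint ranges: [-171.21, 171.21], [-48.23, 106.86], [-62.78, 66.21], [-105.2, 120.99], [-86.42, 89.51], [-180, 180]. Speed limits (degrees/s): [127.2, 127.2, 147.25, 180, 180, 180].

## Interface

Orientations are given as [roll, pitch, yaw] about the fixed x, y, z axes, in that order (R = Rz(yaw) Ry(pitch) Rx(roll)).
In Python, from plant import robot gives the robot as it stands. Calls block until the motion is done:
- robot.move_pose(position, orientation): joint-space move of the TCP to a pose.
- robot.line_to(position, vel=0.15, rotation=None, guard=None): straight line of the TCP; rotation=None keeps the orientation; vel is the mean speed in m/s. With guard (N) it stops when the force on the tool has changed by that much, and returns True; else False.
- robot.goto_joints(angles): joint-space move.
- robot.set_gripper(opening): finger opening in m; the grip force is fixed at half the most; returns when the fingers have stopped.
- robot.pause(seconds).
- robot.ik(position, orientation): joint angles nearest the present ones, or None.
- robot.observe(): the state.
- robot.grab_frame(name): name is "side" or "top" or "wrist"; returns the picture (400x640x3 uint8, blue, green, red); there is no depth.
- robot.get_calibration(name): a dict with "vertical_fov" (degrees; the focal length in pixels is half the picture's height over the tangent of half this angle, whatever the lens; pixels are square), "cx", "cy" (the principal point, pixels), "k1" (the pictures are not rectified: a ray, as slopes to the right and down, at radius r is drawn at 1 + k1 r^2 times it, then the intrinsics apply), "rvec" (rotation vector, rad) and "tvec" (3), from world to camera coordinates, as OpenCV has them. Camera axes: x right, y down, z forward; pixel columns grow to the right and rows downward; lengths in m; the calibration is good to about 2 mm. A picture is of the moment at which its call begins: read the wrist's pose just before it. get_calibration takes no time and is no camera call; for the wrist camera it gives the pose at the moment of the call.
A pose or a line that the arm cannot do raises robot.IKError and nothing moves.
- robot.job_done(): hands the job in; it is judged then, once.
The state is a dict: "time": time; "q": joint angles; "qvel": joint speeds; "joint_torque": joint torques, N m; "tool_pos": TCP position; "tcp_rot": TCP orientation; "ft_force": force on the tool from outside, world axes, zero at the start; "torque": the same for the moment, N m; "gripper_width": finger opening in m; "gripper_force": force on a finger pad.
Only numpy, scipy, OpenCV 4.12 (cv2) and the standard library are available. Lean on these libraries where they do the work, as an engineer would, in place of code of your own. Each camera call takes 0.05 s, during which the arm holds its last target. There are 200 camera calls.

## Task

Load the small flat aluminium tin that stands on the counter into the spring-loaded tin dispenser: set it between the rods on top of the tin already there and push the pile down until the two black catches snap over it and keep it down. The larger tin does not fit; leave it and everything else on the counter where it is.

Things in the scene. Friction and masses are not known exactly. Their poses are not given: they have to be found in the camera images.
- dispenser: Fixed spring-loaded tin dispenser, origin at the centre of its underside: dark steel base 104 (x) x 150 (y) x 10 mm, a round white platform on a spring, four upright rods round the well, and on the +-y sides two grey towers (25 mm wide, 43 to 63 mm from the axis, 109 mm high), each with a black sprung catch. Fingers closing along its x axis pass between the rods.
- rods (a point): Mouth of the well: point on its axis 118 mm above the counter. The four steel rods, 6 mm thick, stand at x = +-22, y = +-28 mm and leave a well 64 mm wide; above this point they flare outward by 12 mm, tops at 133 mm. On the +-x sides of the well 49 mm are clear between the rods. Axes as the dispenser's.
- lip (a point): Point on the well's axis at the flat underside of the catches, 81.5 mm above the counter. The catches reach in to 22 mm from the axis; their tops slope: a tin set down touches them about 13 mm above this point and rests 5 to 13 mm above it. Pushing it down (5 to 10 N) drives them outward; once its top is below this point they spring back over it. Pushing up to 10 mm farther does no harm.
- platform (a joint): Depth in m of the dispenser's platform (56 mm across): 0 at its upper stop (its top 56 mm above the counter), 0.036 at the lower stop. Its spring pushes up with about 4.4 N at the top and 0.2 N more per mm; the tins' weight does not sink it. With two tins under the catches it reads about 0.022.
- new_tin: The tin to load: flat round aluminium screw-lid tin, 58 mm across, 24 mm high, about 0.1 kg, standing upright on the counter. Origin at the centre of its underside, z up.
- loaded_tin: An equal tin already on the platform, upright, its top about 1.5 mm below the catches. Origin at the centre of its underside.
- wide_tin: A larger tin of the same make that does not fit the dispenser: 76 mm across, 34 mm high, 0.2 kg; bystander. Origin at the centre of its underside.
- measuring_cup: Bystander: blue tapered measuring cup, 59 mm across, 52 mm high; origin under its centre
- sweet_jar: Bystander: small clear jar with white lid, 60 mm across, 85 mm high; origin under its centre
- brush: Bystander: grey scrub brush with a bow handle, 30 x 85 x 55 mm; origin under its centre
- spool: Bystander: spool of white thread, 29 mm across, 45 mm high, standing; origin under its centre
Not all that is in view belongs to the job. What is shaped like the loaded_tin but orange is not meant.

How it is judged:
By the outcome, as a careful person would: the job done as asked, in the order asked, and still so for the second after the job is handed in, with the robot touching nothing.
It also fails if it takes over 45 s, if anything falls off the work surface, if the arm or the gripper's body presses on something with over 40 N, if the wrist force passes 120 N, or if a joint passes its speed limit or range.

## Working session

There is one attempt and no reset: what is moved stays moved. The work goes in short steps, each a Python script; the robot and the scene stay as the last script left them, time stands still between calls to the robot, and variables do not carry over. Pictures are saved under pics/ and viewed, at most 10 in all, crops included, and the job is handed in when it is done.

```bash
mkdir -p pics
cat > h.py <<'E'
import numpy as np, cv2
from plant import robot
def save(name,fn):
    c=robot.get_calibration(name); im=robot.grab_frame(name); cv2.imwrite('pics/'+fn,im); return im,c
def cal(c):
    f=200/np.tan(np.radians(c['vertical_fov']/2)); R=cv2.Rodrigues(np.array(c['rvec'],float))[0]
    return f,R,np.array(c['tvec'],float).ravel()
def ray(c,u,v):
    f,R,t=cal(c); d=np.array([(u-c['cx'])/f,(v-c['cy'])/f]); s=d.copy()
    for _ in range(30): s=d/(1+c['k1']*(s@s))
    return -R.T@t, R.T@np.array([s[0],s[1],1])
def at_z(c,u,v,z):
    o,d=ray(c,u,v); return o+d*(z-o[2])/d[2]
def proj(c,P):
    f,R,t=cal(c); q=np.atleast_2d(P)@R.T+t; s=q[:,:2]/q[:,2:]
    s=s*(1+c['k1']*(s**2).sum(1,keepdims=True)); return s*f+[c['cx'],c['cy']]
E
python3 - <<'E'
from h import *
for n in('top','side'):
    im,c=save(n,n+'1.png'); print(n,c, ray(c,320,200))
print(robot.observe())
E
```

```text
top {'vertical_fov': 49.86980999792239, 'cx': 318.38946479901944, 'cy': 203.45763472554842, 'k1': 0.010363625918610769, 'rvec': array([ 2.155795  , -2.20928315,  0.06103616]), 'tvec': array([0.03268834, 0.54641081, 1.19217972])} (array([0.46674768, 0.0077402 , 1.2259741 ]), array([ 0.07426698,  0.00559935, -0.99726209]))
side {'vertical_fov': 42.28291494550252, 'cx': 319.10647286964286, 'cy': 194.31403859996553, 'k1': -0.13118413137833307, 'rvec': array([ 2.06122359, -1.04009149,  0.47771277]), 'tvec': array([-0.31565607,  0.34669649,  1.09748834])} (array([-0.30653776, -0.63273629,  0.96436365]), array([ 0.6094271 ,  0.45907678, -0.64650675]))
{'time': 0.1, 'q': array([5.98910822e+01, 5.99592114e+00, 5.53187071e+00, 8.96041834e+01,
       1.17016650e-03, 7.75273444e+01]), 'qvel': array([ 0.01238903, -0.08934532,  0.06649526, -0.09030208, -0.00682364,
        0.05713017]), 'joint_torque': array([ 6.42436687e-03, -5.58203602e+01,  5.04722428e+01,  1.29171484e-02,
       -2.63736938e-04,  3.43424638e-06]), 'tool_pos': array([0.18165725, 0.57162204, 0.30319605]), 'tcp_rot': array([-1.79933629e+02, -1.58792617e-02,  1.62363728e+02]), 'ft_force': array([-0.30818459,  0.23603243,  0.29672916]), 'torque': array([-0.03203144,  0.06551697, -0.01040042]), 'gripper_force': 0.0, 'gripper_width': 0.08556577250767575}
```

View pics/top1.png

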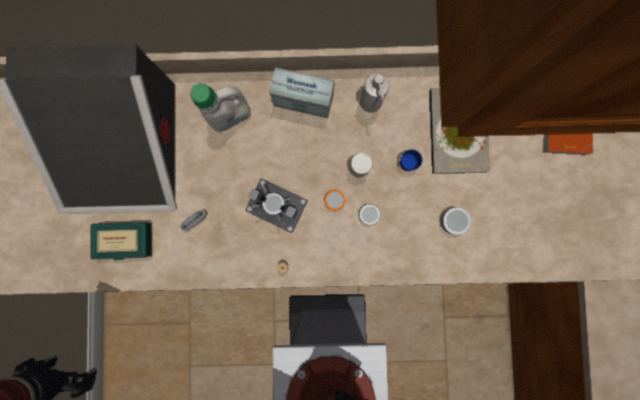

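View pics/side1.png

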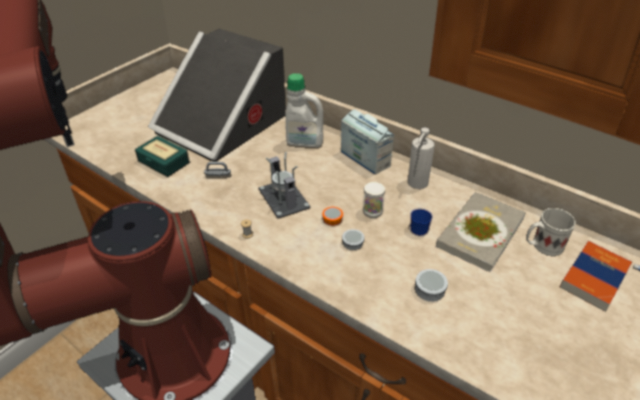

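The top view shows the dispenser at about (276,205), the new tin at (370,215), the orange decoy at (335,200) and the wide tin at (456,221). Next I'll convert these to coarse positions and look closer with the wrist camera.

Run:
```python
from h import *
c=robot.get_calibration('top')
for n,u,v,z in(('new',370,214.5,.024),('orange',335,200,.024),('wide',456,221,.034),('disp',276.5,205,.01)): print(n,at_z(c,u,v,z).round(4))
w=robot.get_calibration('wrist'); s=robot.observe()
o,d=ray(w,320,200); print('wrist cam',o,d,s['tool_pos'],w['vertical_fov'])
t=at_z(c,370,214.5,.024); D=at_z(c,276.5,205,.01)
for p in((t[0]-.06,t[1],.30),(D[0]-.06,D[1],.36)):
  for yaw in (0,90,-90,180): print(p,yaw,robot.ik(p,[180,0,yaw]))
```

```text
new [ 0.5122 -0.1241  0.024 ]
orange [ 0.5552 -0.0275  0.024 ]
wide [ 0.4881 -0.359   0.034 ]
disp [0.5462 0.1382 0.01  ]
wrist cam [0.11713439 0.59291528 0.37260361] [ 0.25522498 -0.07709693 -0.96382065] [0.18165725 0.57162204 0.30319605] 61.949811195598365
(np.float64(0.45219875741311405), np.float64(-0.12405553738115678), 0.3) 0 [-31.38573339 -17.14595553 -16.57517046  90.57078507   0.
 148.61426661]
(np.float64(0.45219875741311405), np.float64(-0.12405553738115678), 0.3) 90 [-31.38573339 -17.14595553 -16.57517046  90.57078507   0.
  58.61426661]
(np.float64(0.45219875741311405), np.float64(-0.12405553738115678), 0.3) -90 [ -31.38573339  -17.14595553  -16.57517046   90.57078507    0.
 -121.38573339]
(np.float64(0.45219875741311405), np.float64(-0.12405553738115678), 0.3) 180 [-31.38573339 -17.14595553 -16.57517046  90.57078507   0.
 -31.38573339]
(np.float64(0.4861698903256448), np.float64(0.13820959588424675), 0.36) 0 [   1.01216368   -9.32815948   -3.57471512   95.75344437    0.
 -178.98783632]
(np.float64(0.4861698903256448), np.float64(0.13820959588424675), 0.36) 90 [ 1.01216368 -9.32815948 -3.57471512 95.75344437  0.         91.01216368]
(np.float64(0.4861698903256448), np.float64(0.13820959588424675), 0.36) -90 [  1.01216368  -9.32815948  -3.57471512  95.75344437   0.
 -88.98783632]
(np.float64(0.4861698903256448), np.float64(0.13820959588424675), 0.36) 180 [ 1.01216368 -9.32815948 -3.57471512 95.75344437  0.          1.01216368]
```

Run:
```python
from h import *
import json
robot.move_pose([.505,.138,.36],[180,0,180]); robot.pause(.3); i1,c1=save('wrist','w1.png')
robot.move_pose([.475,-.124,.30],[180,0,180]); robot.pause(.3); i2,c2=save('wrist','w2.png')
json.dump([{k:np.array(v).tolist() for k,v in c.items()} for c in (c1,c2)],open('wc.json','w'))
print(robot.observe()['time'], proj(c1,[[.546,.138,.01],[.546,.138,.118]]),proj(c2,[[.512,-.124,.024]]))
```

```text
3.8167 [[317.72201735 194.64260243]
 [317.46375714 222.11249206]] [[317.26571568 207.75113608]]
```

View pics/w1.png

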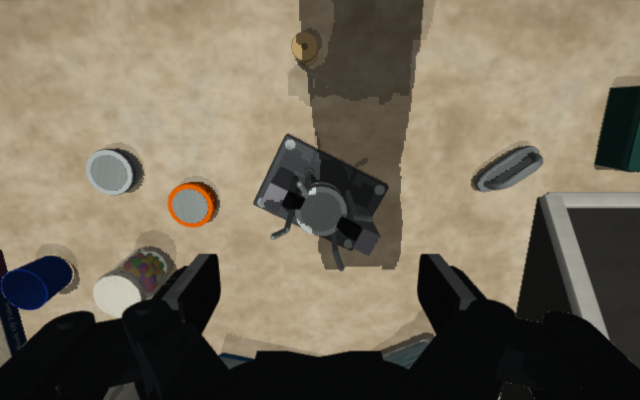

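View pics/w2.png

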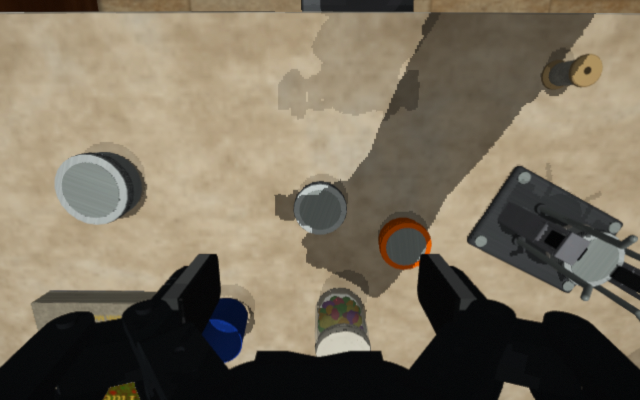

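In w2 the new tin's top is at about (321,207). In w1 the dispenser base has corners near (289,134), (388,187) and (254,204), so its yaw is about -28°. I'll overlay that model on an enlarged crop.

```bash
cat >> h.py <<'E'
def model(x,y,yaw):
    a=np.radians(yaw); R=np.array([[np.cos(a),-np.sin(a),0],[np.sin(a),np.cos(a),0],[0,0,1]])
    return lambda P: np.atleast_2d(P)@R.T+[x,y,0]
BASE=np.array([[-.052,-.075,.01],[.052,-.075,.01],[.052,.075,.01],[-.052,.075,.01]])
def tow(s): return np.array([[-.0125,s*.043,.109],[.0125,s*.043,.109],[.0125,s*.063,.109],[-.0125,s*.063,.109]])
def circ(x,y,z,r): t=np.linspace(0,2*np.pi,48); return np.c_[x+r*np.cos(t),y+r*np.sin(t),0*t+z]
E
python3 - <<'E'
from h import *
import json
c1,c2=json.load(open('wc.json')); tc=robot.get_calibration('top')
C=[at_z(c1,u,v,.01)[:2] for u,v in((289,134),(388,187),(254,204))]; print(np.array(C).round(4))
yv=C[1]-C[0]; xv=C[2]-C[0]; print(np.linalg.norm(yv),np.linalg.norm(xv)); ctr=C[0]+(xv+yv)/2
yaw=np.degrees(np.arctan2(yv[1],yv[0]))-90; print(ctr,yaw)
print('jar',at_z(tc,361,164,.085),'cup',at_z(tc,411,160,.052))
def crop(im,x0,y0,w,k,polys,c,fn):
    z=cv2.resize(im[y0:y0+w,x0:x0+w],None,fx=k,fy=k,interpolation=cv2.INTER_CUBIC)
    for P,col in polys: cv2.polylines(z,[(((proj(c,P)-[x0,y0]+.5)*k)).astype(np.int32)],True,col,1)
    return z
m=model(*ctr,yaw)
p=[(m(BASE),(0,255,0)),(m(tow(1)),(0,255,255)),(m(tow(-1)),(0,255,255)),(m(circ(0,0,.08,.029)),(255,0,255))]
for sx in(1,-1):
  for sy in(1,-1): p.append((m([[sx*.022,sy*.028,.01],[sx*.022,sy*.028,.118]]),(255,255,0)))
a=crop(cv2.imread('pics/w1.png'),245,120,160,3,p,c1,'')
t=at_z(c2,321,207,.024); print('tin',t)
b=crop(cv2.imread('pics/w2.png'),270,155,106,3,[(circ(t[0],t[1],.024,.029),(0,0,255)),(circ(t[0],t[1],0,.029),(255,0,0))],c2,'')
b=cv2.copyMakeBorder(b,0,480-b.shape[0],0,0,0)
cv2.imwrite('pics/ov.png',np.hstack([a,b]))
E
```

```text
[[0.4685 0.1024]
 [0.5356 0.2288]
 [0.5588 0.0545]]
0.143129697713143 0.10218355536054816
[0.54722522 0.14164565] -27.956729805380945
jar [ 0.64537352 -0.09768596  0.085     ] cup [ 0.65801281 -0.23810451  0.052     ]
tin [ 0.51114045 -0.11995843  0.024     ]
```

View pics/ov.png

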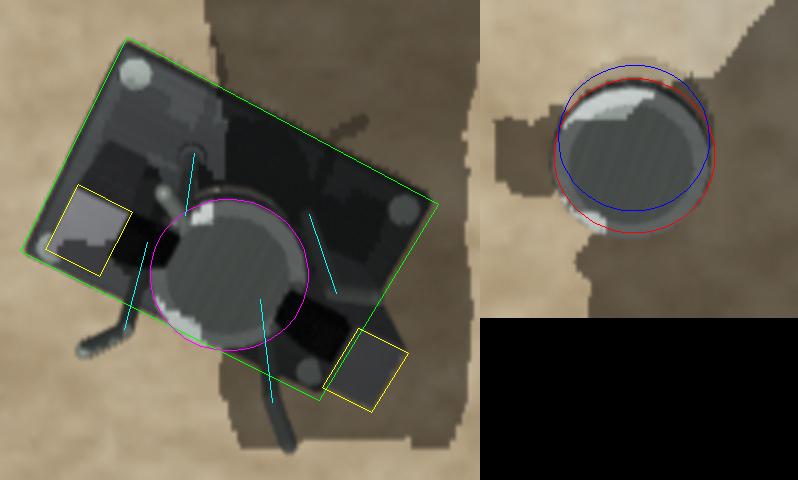

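The overlay fits the base, towers, loaded tin and new tin well. The top and wrist cameras differ by about 4 mm in y. Viewing the tin from two opposite yaws should cancel the wrist camera's bias.

```bash
cat >> h.py <<'E'
from scipy.optimize import minimize
def fit_rim(im,c,x,y,z,r,span=.008):
    g=cv2.GaussianBlur(im,(0,0),.8).astype(np.float32)
    def score(x,y):
        f=lambda rr: np.stack([cv2.remap(g,*[a.astype(np.float32)[None] for a in proj(c,circ(x,y,z,rr)).T],cv2.INTER_LINEAR)[0]])[0]
        return np.abs(f(r+.0022)-f(r-.0022)).sum(1).clip(0,90).mean()
    G=np.arange(-span,span+1e-6,.0005); S=np.array([[score(x+i,y+j) for j in G] for i in G])
    w=np.where(S>S.max()*.96,S,0); w/=w.sum(); return x+(w.sum(1)*G).sum(), y+(w.sum(0)*G).sum(), S.max()
E
python3 - <<'E'
from h import *
import json
c1,c2=json.load(open('wc.json'))
print('loaded w1',fit_rim(cv2.imread('pics/w1.png'),c1,.547,.141,.08,.029))
print('new w2',fit_rim(cv2.imread('pics/w2.png'),c2,.511,-.120,.024,.029))
print('new w1',fit_rim(cv2.imread('pics/w1.png'),c1,.511,-.120,.024,.029))
out=[]
for yaw in(62,-118):
    a=np.radians(yaw); tx=np.array([np.cos(a),np.sin(a)])
    p=np.array([.5115,-.122])+.035*tx
    robot.move_pose([*p,.27],[180,0,yaw]); robot.pause(.3)
    im,c=save('wrist',f't{yaw}.png'); r=fit_rim(im,c,.5115,-.121,.024,.029); print(yaw,r); out.append(r[:2])
print('mean',np.mean(out,0),'bias(-118)',np.array(out[1])-np.mean(out,0),robot.observe()['time'])
z=[]
for yaw,r in zip((62,-118),out): z.append(cv2.resize(cv2.imread(f'pics/t{yaw}.png'),(400,250)))
cv2.imwrite('pics/t.png',np.hstack(z))
E
```

```text
loaded w1 (np.float64(0.5462907627820969), np.float64(0.1413985885679722), np.float32(69.07153))
new w2 (np.float64(0.508341736022383), np.float64(-0.12133635529875754), np.float32(62.559692))
new w1 (np.float64(0.5133197599351407), np.float64(-0.11805724562332033), np.float32(71.03756))
62 (np.float64(0.5148763498030603), np.float64(-0.12087400788068771), np.float32(88.96808))
-118 (np.float64(0.5075924345366656), np.float64(-0.1248785083387047), np.float32(64.25275))
mean [ 0.51123439 -0.12287626] bias(-118) [-0.00364196 -0.00200225] 9.15
```

View pics/t.png

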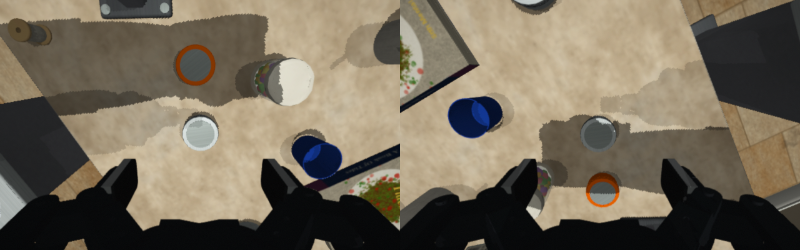

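Both views show the tin unobstructed: (200,132) in the left half and (598,132) in the right. The mean is (0.5112,-0.1229). Now the same two-yaw check on the dispenser.

Run:
```python
from h import *
out=[];z=[]
D=np.array([.548,.1395])
for yaw in(-118,62):
    a=np.radians(yaw); tx=np.array([np.cos(a),np.sin(a)])
    robot.move_pose([*(D+.03*tx),.34],[180,0,yaw]); robot.pause(.3)
    im,c=save('wrist',f'd{yaw}.png'); r=fit_rim(im,c,*D,.08,.029); print(yaw,r); out.append(r[:2])
    m=model(*r[:2],-28)
    u0=(proj(c,[[*D,.06]])[0]-80).astype(int); k=2.5
    g=cv2.resize(im[u0[1]:u0[1]+160,u0[0]:u0[0]+160],None,fx=k,fy=k,interpolation=cv2.INTER_CUBIC)
    for P,col in((m(BASE),(0,255,0)),(m(tow(1)),(0,255,255)),(m(tow(-1)),(0,255,255)),(m(circ(0,0,.08,.029)),(255,0,255))):
        cv2.polylines(g,[((proj(c,P)-u0+.5)*k).astype(np.int32)],True,col,1)
    z.append(g)
cv2.imwrite('pics/d.png',np.hstack(z))
print('mean',np.mean(out,0),robot.observe()['time'])
```

```text
-118 (np.float64(0.5469860824383795), np.float64(0.14070216216892006), np.float32(77.66776))
62 (np.float64(0.5480862485356629), np.float64(0.1411416009264067), np.float32(72.69989))
mean [0.54753617 0.14092188] 13.65
```

View pics/d.png

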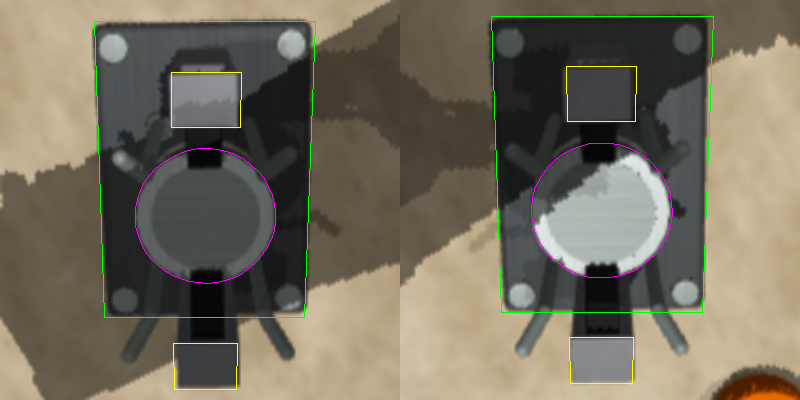

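The dispenser model fits both views well: centre (0.5475,0.1409), yaw -28°. Grasping next.

Run:
```python
from h import *
o=[180,0,-118]; x,y=.5113,-.1228
robot.move_pose([x,y,.19],o)
print('guard',robot.line_to([x,y,.078],guard=8))
print(robot.observe()['tool_pos'])
robot.set_gripper(.04); s=robot.observe(); print(s['gripper_width'],s['gripper_force'],s['ft_force'])
robot.line_to([x,y,.27],vel=.2); s=robot.observe(); print(s['gripper_width'],s['gripper_force'],s['ft_force'],s['time'])
robot.move_pose([.5475,.1409,.27],o); robot.pause(.2)
save('wrist','g.png'); save('side','gs.png'); print(robot.observe()['time'],robot.observe()['tool_pos'])
a=cv2.imread('pics/g.png');b=cv2.imread('pics/gs.png')[80:280,140:460]
cv2.imwrite('pics/gg.png',np.hstack([cv2.resize(a,(400,250)),cv2.resize(b,(400,250))]))
```

```text
guard False
[ 0.51183093 -0.12306089  0.07893577]
0.05524140101237378 63.33665625192225 [-2.926174    1.38724333  6.55450917]
0.05515526295084549 63.39131991262548 [ 0.11425149  0.29538233 -0.49966081] 19.1417
20.475 [0.54768916 0.13997529 0.27004352]
```

View pics/gg.png

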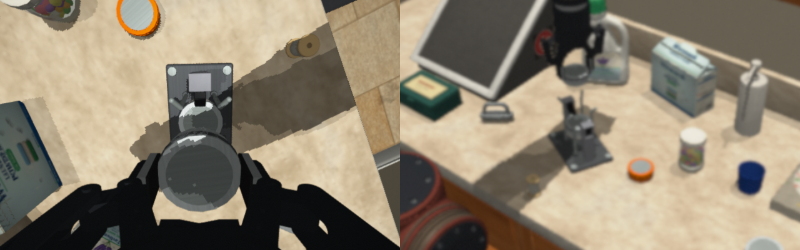

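The tin is held level between the fingers, with its top at about (200,172) in the left half of the picture. Fitting its offset in the hand.

Run:
```python
from h import *
c=robot.get_calibration('wrist'); im=cv2.imread('pics/g.png'); p=robot.observe()['tool_pos']
a=np.radians(-118); R=np.array([[np.cos(a),np.sin(a)],[np.sin(a),-np.cos(a)]])
for z in(.211,.215,.219):
    r=fit_rim(im,c,p[0],p[1],z,.029,.01); print(z,r,'tool xy',R.T@(np.array(r[:2])-p[:2]))
```

```text
0.211 (np.float64(0.5496885150601905), np.float64(0.14313580918515045), np.float32(88.30774)) tool xy [-0.00372921 -0.00028155]
0.215 (np.float64(0.5488180294489304), np.float64(0.14182310442643187), np.float32(87.068665)) tool xy [-0.0021615  -0.00012924]
0.219 (np.float64(0.5474970761095922), np.float64(0.1385154424292775), np.float32(80.29891)) tool xy [ 0.00137915 -0.00051576]
```

Run:
```python
from h import *
x,y=.5472,.1405
robot.line_to([x,y,.205],vel=.12); s=robot.observe(); print(s['tool_pos'],s['ft_force'])
g=robot.line_to([x,y,.166],vel=.04,guard=5); s=robot.observe(); print(g,s['tool_pos'],s['ft_force'],s['torque'],s['time'])
save('wrist','p.png'); save('side','ps.png')
a=cv2.imread('pics/p.png');b=cv2.imread('pics/ps.png')[110:235,220:420]
cv2.imwrite('pics/pp.png',np.hstack([cv2.resize(a,(400,250)),cv2.resize(b,(400,250),interpolation=cv2.INTER_CUBIC)]))
```

```text
[0.54744865 0.14049028 0.20565523] [-0.48396038  0.03567397 -0.83647169]
False [0.54726799 0.14048757 0.16614544] [ 0.21818638 -0.84364618  1.6215234 ] [0.00210895 0.11175061 0.03982763] 22.2917
```

View pics/pp.png

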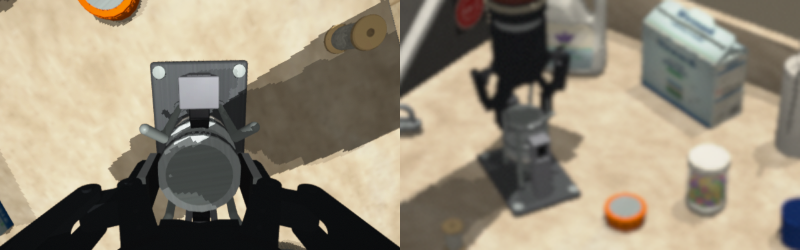

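The tin is inside the well between the rods. Now release, raise, close the fingers and push down.

Run:
```python
from h import *
x,y=.5474,.1407
robot.set_gripper(.085)
robot.line_to([x,y,.215],vel=.15); robot.set_gripper(0.0)
g=robot.line_to([x,y,.172],vel=.05,guard=3); s=robot.observe(); print(g,s['tool_pos'],s['ft_force'],robot.tip_reach,s['time'])
for z in(.165,.158,.153,.149):
    g=robot.line_to([x,y,z],vel=.04,guard=60); s=robot.observe(); print(g,s['tool_pos'],s['ft_force'],s['time'])
```

```text
True [0.54676767 0.14069011 0.18056804] [-0.26536679  0.26322521 -0.1113115 ] 0.0726 24.6917
False [0.54785949 0.14074962 0.16525606] [3.21981592 0.42009231 3.43848478] 25.2583
False [0.54784261 0.1407688  0.15833161] [3.28497439 0.54731392 4.10052067] 25.5833
False [0.5479072  0.14072521 0.1535797 ] [2.48072667 1.08621793 6.98869137] 25.8583
False [0.54790513 0.14072735 0.14967229] [1.36942809 0.28732475 7.56527909] 26.1083
```

Run:
```python
from h import *
x,y=.5474,.1407
robot.line_to([x,y,.1455],vel=.03,guard=60); robot.pause(.3); s=robot.observe(); print(s['tool_pos'],s['ft_force'])
for z in(.151,.158,.165): robot.line_to([x,y,z],vel=.05); robot.pause(.1); s=robot.observe(); print(s['tool_pos'][2],s['ft_force'])
robot.line_to([x,y,.26],vel=.2)
robot.move_pose([.5334,.1142,.34],[180,0,-118]); robot.pause(.3)
a,c=save('wrist','f.png'); b,_=save('side','fs.png'); print(robot.observe()['time'])
D=np.array([.5475,.1409])
for z in(.0815,.08,.104): print(z,fit_rim(a,c,*D,z,.029))
u=(proj(c,[[*D,.07]])[0]-80).astype(int)
cv2.imwrite('pics/ff.png',np.hstack([cv2.resize(a[u[1]:u[1]+160,u[0]:u[0]+160],(400,400)),cv2.resize(b[130:230,230:330],(400,400),interpolation=cv2.INTER_CUBIC)]))
```

```text
[0.54792994 0.14077099 0.14645886] [ 0.31693482 -0.34444103  8.17829514]
0.15173092208721561 [ 0.80808441 -0.19307319  7.14498572]
0.15732597575392493 [-0.39166124 -0.30541661  0.74922369]
0.16498875400758353 [ 0.08901814  0.65737919 -0.12756842]
29.275
0.0815 (np.float64(0.5473683774843812), np.float64(0.13916479417085648), np.float32(79.47327))
0.08 (np.float64(0.5475430946946144), np.float64(0.13934882656261324), np.float32(79.34255))
0.104 (np.float64(0.544163581520319), np.float64(0.13323321005105973), np.float32(60.803467))
```

View pics/ff.png

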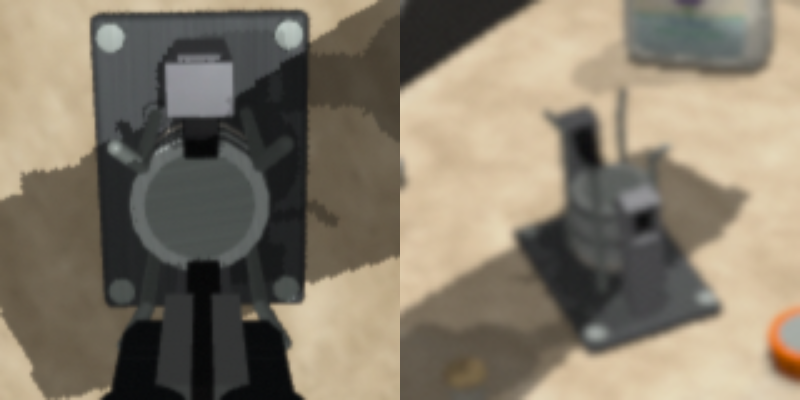

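The picture shows two stacked tins, with both black catches overlapping the upper tin's rim, at (203,155) and (203,265). The push force fell to zero at catch height on the way up, so the pile is held down.

```bash
python3 -c "
from plant import robot
print(robot.job_done())"
```

```text
the job is handed in; nothing more can be done
None
```

The small tin is in the dispenser with both catches over its rim, nothing else was moved, and I handed the job in after about 29 s on the robot's clock.

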